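# Put the citrus press together and open its spout

## Robot

A 7-joint arm with a two-finger parallel gripper is mounted at the origin on a cart in front of the work surface, level with it; the furniture and walls round the work are solid. World frame = base frame: x ahead of the robot, y to its left, z up, the work surface at z = 0. Lengths are in m, angles in rad, forces in N, time in s.
With the tool pointing down it reaches from about 0.425 to 0.825 m from the base axis. Payload 3.6 kg.
Tool frame: the origin (TCP) lies between the finger pads; the fingertips stand 11 mm ahead of it and the grasp point (between the pads) lies 8 mm behind it; z points along the fingers, y is the line along which they close (so a half turn about z gives the same grasp; the last joint's range is limited). The gripper opens to 93 mm and grips with 3 to 60 N. Pads are 15 mm wide; open, the fingers measure 128 mm over their backs; the gripper's body (75 mm by 188 mm) begins 65 mm behind the grasp point.
Start: joints at [-1.339, 0.615, -0.013, 1.423, 0.008, 1.103, -0.04], TCP at [0.166, 0.628, 0.23] pointing down, gripper open.
Joint ranges: [-3.12, 3.12], [-0.3, 2.06], [-1.34, 1.32], [0.26, 2.42], [-1.36, 4.5], [0.01, 1.98], [-2.84, 2.84]. Speed limits (rad/s): [2.79, 2.79, 3.14, 3.14, 3.14, 3.14, 3.14].

## Interface

Orientations are given as a unit quaternion [x, y, z, w].
In Python, from rig import env gives the robot as it stands.
- The arm moves only by the shell command python3 -m creep 'ROWS' [OPENING] [FORCE]. ROWS is text: rows parted by semicolons, each of 6 numbers parted by spaces: the shift along the world's x, y, z each as a share of 6 cm, from -1 to 1, then the turn, a rotation vector about the world's x, y, z each as a share of 0.08 rad, from -1 to 1. A call has 1 to 10 rows; each row shifts and turns the commanded pose from where the row before left it; what a row does not reach is not made up. A row lasts 1/8 s, in which the tool goes at most 62.5 mm and 10.7 degrees, less where a joint would pass 70% of its speed; a pose out of reach is approached as far as the arm can. A call with a number of a shift or a turn outside -1 to 1 is refused whole. A call with a gripper value outside its range is refused whole. OPENING is the gripper's target within -1 to 1 (fully open at 1, half-way at 0, shut at -1), set as the call begins (- or left out, the last holds). The fingers move at their own pace and stop on an object; FORCE is the grip in N (left out, the last holds). Time passes only in rows, so rows that do not move let the fingers close. It gives the time, the measured TCP pose, the force, the opening and the grip force at its end, in the units of the state.
- env.get_obs(): the state, without advancing time (a new reading comes with each control period).
- env.read_camera(name): name is "side" or "top"; returns (picture, depth): 400x640x3 uint8, red, green, blue; 400x640 float32, m along the optical axis (not along the pixel's ray), 0 where there is no reading.
- env.camera_params(name): a dict with "fov_y" (degrees; the focal length in pixels is half the picture's height over the tangent of half this angle, whatever the lens; pixels are square), "cx", "cy" (the principal point, pixels), "dist" ([k1, k2, p1, p2, k3] as OpenCV has them; the pictures are not rectified), "R" (3x3) and "t" (3): a world point X has camera coordinates R X + t. Camera axes: x right, y down, z forward; pixel columns grow to the right and rows downward; lengths in m; the calibration is good to about 2 mm. A picture is of the moment at which its call begins. camera_params takes no time and is no camera call.
- env.hand_in(): hands the job in; it is judged then, once.
Trained networks look in the newest picture that a camera, given by its name, has taken for a name from the list of things; names that differ only in an ending like _2 or _b are one class to them, and where a whole thing is asked for, a point or a joint stands for the part that bears it (a point fixed in the world has none). Each returns a list of dicts, best first, with "confidence" (0 to 1); they miss things now and then, are a little off and sometimes report something else, mostly with a low value. They report only what shows in the picture. A call takes as long as a camera call. They do not tell look-alikes from the thing itself.
- env.recognise(label, camera): "box" ([left, top, width, height] in pixels, round what is visible of it).
- env.cut_out(label, camera): "mask" (400x640 bool, what is visible of it) and "box" ([left, top, width, height] in pixels, round what is visible of it).
- env.place_of(label, camera): "location" ([column, row] in pixels: a listed point, or the origin of a listed thing).
The state is a dict: "clock": time; "q": joint angles; "joint_velocities": joint speeds; "joint_torque": joint torques, N m; "tool_pos": TCP position; "ee_rot": TCP orientation; "ft_force": force on the tool from outside, world axes, zero at the start; "moment": the same for the moment, N m; "width": opening from 0.0 (shut) to 1.0 (fully open); "gripper_force": force on a finger pad.
Only numpy, scipy, OpenCV 4.12 (cv2) and the standard library are available. Lean on these libraries where they do the work, as an engineer would, in place of code of your own. Each camera call takes 0.05 s, during which the arm holds its last target. There are 200 camera calls.

## Task

Get the citrus press ready for juicing: slide the steel strainer's sleeve down over the upright boss in the press until its rim lies on the bowl, then lower the orange juicing cone over the spindle, turned so that it drops fully home on the drive key. Fold the black drip-stop spout right down over the glass as well, and leave the glass and the jam jar standing where they are.

Things in the scene. Friction and masses are not known exactly. Their poses are not given: they have to be found in the camera images.
- press: White round citrus press, fixed. Origin: centre of its underside on the worktop; z up, spout points along -x. Foot 120 mm across, column 98 mm, open bowl on top 149 mm across at its rim, 168 mm above the worktop. Room: a water heater's knob juts from the left wall, 0.34 m ahead, 0.60 m left of the base, 0.48 m up; an arm that starts beside it first draws back towards its base.
- boss_top (a point): Centre of the top of the fixed white boss that stands upright in the press's bowl, on the press's axis, 171 mm above the worktop. Boss 25 mm across, chamfered to 20 mm at the top; the strainer's sleeve goes over it. Home, strainer_centre is 10 mm below this point.
- key_top (a point): Steel drive spindle above the boss, same axis; turns stiffly (0.12 N m). Point: on its axis at the top of the drive key, 189.5 mm above the worktop. Spindle 13 mm across, tapered tip 18.5 mm above this point. Key: flat cross-bar through the spindle, 22 mm long (x), 5 mm thick (y); same after a half turn. It stands up to 0.5 rad off the spout's line.
- strainer_centre (a point): Loose steel strainer dish, 110 g. Point: on its axis, 13 mm above its underside; z up. Rim 147 mm across, its underside 20 mm above the dish's underside. Sleeve in its middle: 36 mm outside, 28 mm bore, open through the floor, top 26 mm above the underside. Floor 3 mm thick, clear to 55 mm from the axis. Grasp the sleeve's outside from above. Its angle is free. Home, the rim lies on the bowl's rim.
- cone_centre (a point): Loose orange ribbed juicing cone, 70 g, 68 mm high. Point: on its axis, 33 mm above its lower edge; z up. Skirt 58 mm across up to 26 mm height, domed above. Two ears at its foot, to 36 mm from the axis along x. Grasp the skirt from above, fingers closing along y (across the ears' line). A half turn makes no difference.
- cone_foot (a point): Centre of the cone's lower edge. Inside: cavity 43 mm wide, 24 mm deep (goes over the strainer's sleeve), then a 16 mm bore for the spindle and a cross slot 8.4 mm wide, 10 mm deep, along x (the ears' line) for the key. Home, ears along the key: this point is 34 mm below key_top, 4.5 mm above the strainer's floor. Not lined up, it stands 10 mm too high on the key.
- spout (a joint): Angle of the black drip-stop spout, rad: 0 = folded up, 50 degrees above level (closed); 1.13 = fully down at its stop, 15 degrees below level (open). Stays where it is left. Moves down with 1 to 2 N pressed straight down on it 32 mm out from its hinge.
- spout_hinge (a point): Centre of the spout's hinge outside the press's bowl, 78 mm from the press's axis, 138 mm above the worktop. Axes as the press: spout points along -x, hinge line along y. The spout is a trough 50 mm long and 24 mm wide. Fully down, its top 32 to 40 mm out is about 3 mm below this point.
- spout_tip (a point): Middle of the top of the raised thumb rest at the spout's free end, 46 mm out along the spout from the hinge. The glass stands below.
- juice_glass: Clear drinking glass, 81 mm across, 91 mm high, standing under the spout; origin at the centre of its underside. Leave it there.
- jam_jar: Jar of jam with a yellow lid, 67 mm across, 100 mm high; origin at the centre of its underside. Leave it where it stands.
There are look-alikes about, which are no part of the job. What is shaped like the press but purple is not meant.

How it is judged:
By the outcome, as a careful person would: the job done as asked, in the order asked, and still so for the second after the job is handed in, with the robot touching nothing.
It also fails if it takes over 69 s, if anything falls off the work surface, if the arm or the gripper's body presses on something with over 40 N, if the wrist force passes 120 N, or if a joint passes its speed limit or range.

## Working session

There is one attempt and no reset: what is moved stays moved. The work goes in short steps, Python scripts to look and compute and a shell command to move; the robot and the scene stay as the last step left them, time stands still between calls to the robot, and variables do not carry over. Pictures are saved under pics/ and viewed, at most 10 in all, crops included, and the job is handed in when it is done.

```bash
ls; mkdir -p pics
cat > h.py <<'E'
import numpy as np, cv2
from rig import env
def K(c):
    p=env.camera_params(c); f=200/np.tan(np.radians(p["fov_y"])/2)
    return np.array([[f,0,p["cx"]],[0,f,p["cy"]],[0,0,1]]),np.array(p["dist"],float),np.array(p["R"]),np.array(p["t"])
def ray(c,uv):
    k,d,R,t=K(c); n=cv2.undistortPoints(np.array([[uv]],float),k,d)[0,0]
    return -R.T@t, R.T@np.array([n[0],n[1],1])
def at_z(c,uv,z):
    o,r=ray(c,uv); return o+r*(z-o[2])/r[2]
def at_d(c,uv,d):
    o,r=ray(c,uv); return o+r*d
def proj(c,X):
    k,d,R,t=K(c); return cv2.projectPoints(np.array(X,float).reshape(-1,1,3),cv2.Rodrigues(R)[0],t,k,d)[0][:,0]
def cloud(c,dep):
    k,d,R,t=K(c); v,u=np.mgrid[:400,:640]
    n=cv2.undistortPoints(np.stack([u,v],-1).reshape(-1,1,2).astype(float),k,d)[:,0]
    P=np.c_[n,np.ones(len(n))]*dep.reshape(-1,1)
    return ((P-t)@R).reshape(400,640,3)
E
python3 - <<'E'
from h import *
ims=[]
for c in("side","top"):
    im,d=env.read_camera(c); cv2.imwrite(f"pics/{c}0.png",im[...,::-1]); np.save(f"{c}0.npy",d)
    p=env.camera_params(c);print(c,p["fov_y"],p["cx"],p["cy"],p["dist"],np.round(-np.array(p["R"]).T@p["t"],3),np.round(p["R"],2).tolist())
    for l in("press","boss_top","key_top","strainer_centre","cone_centre","cone_foot","spout_hinge","spout_tip","juice_glass","jam_jar"):
        r=env.place_of(l,c)
        print(l,[(np.round(x["location"]).tolist(),round(x["confidence"],2),np.round(at_d(c,x["location"],d[int(np.clip(x["location"][1],0,399)),int(np.clip(x["location"][0],0,639))]),3).tolist()) for x in r])
print(env.get_obs())
E
```

```text
pics
side 57.66616918780027 320.55141476901 196.60302298923693 [-0.02697078  0.          0.          0.          0.        ] [-0.195 -0.278  1.136] [[0.14, -0.99, 0.0], [-0.8, -0.12, -0.59], [0.59, 0.08, -0.8]]
press [([462.0, 256.0], 0.8, [0.42, -0.666, 0.055]), ([309.0, 230.0], 0.76, [0.431, -0.149, 0.08])]
boss_top [([479.0, 223.0], 0.91, [0.463, -0.677, 0.193]), ([308.0, 203.0], 0.86, [0.477, -0.142, 0.173]), ([198.0, 225.0], 0.51, [0.439, 0.267, 0.003])]
key_top [([476.0, 224.0], 0.52, [0.46, -0.67, 0.189])]
strainer_centre [([193.0, 225.0], 0.88, [0.427, 0.276, 0.017])]
cone_centre [([233.0, 195.0], 0.67, [0.554, 0.154, 0.056]), ([272.0, 208.0], 0.2, [0.439, -0.033, 0.175])]
cone_foot [([237.0, 199.0], 0.49, [0.559, 0.146, 0.028])]
spout_hinge [([283.0, 211.0], 0.86, [0.456, -0.063, 0.142]), ([455.0, 242.0], 0.67, [0.413, -0.614, 0.15])]
spout_tip [([275.0, 207.0], 0.55, [0.446, -0.039, 0.174]), ([452.0, 235.0], 0.38, [0.431, -0.605, 0.156])]
juice_glass [([276.0, 235.0], 0.59, [0.408, -0.042, 0.063]), ([231.0, 198.0], 0.27, [0.546, 0.164, 0.046])]
jam_jar [([360.0, 242.0], 0.9
[... 1173 characters left out ...]
 'q': array([-1.33845106,  0.61486765, -0.01260455,  1.42342525,  0.00811146,
        1.10341489, -0.04044117]), 'joint_velocities': array([ 0.00046271, -0.00020167, -0.00078222, -0.00083114,  0.00074114,
       -0.0001631 , -0.00227473]), 'joint_torque': array([-7.21929173e-04, -4.58826256e+01,  2.08888077e-01, -1.66036713e+01,
       -6.10937434e-02,  1.32907010e-02,  3.86193460e-05]), 'tool_pos': array([0.16634394, 0.62830881, 0.22965284]), 'ee_rot': array([ 1.29056581e-01,  9.91637231e-01, -3.07415912e-05, -1.75773325e-05]), 'ft_force': array([1.18680292, 0.821106  , 0.01399667]), 'moment': array([ 0.04711696, -0.00660496, -0.02466357]), 'gripper_force': 0.0, 'width': 0.9996437127486648}
```

View pics/side0.png

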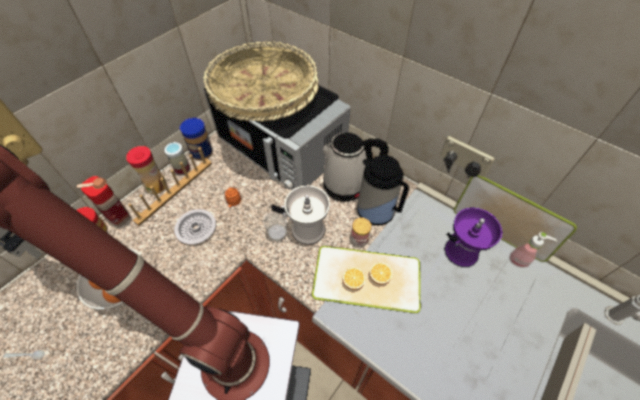

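View pics/top0.png

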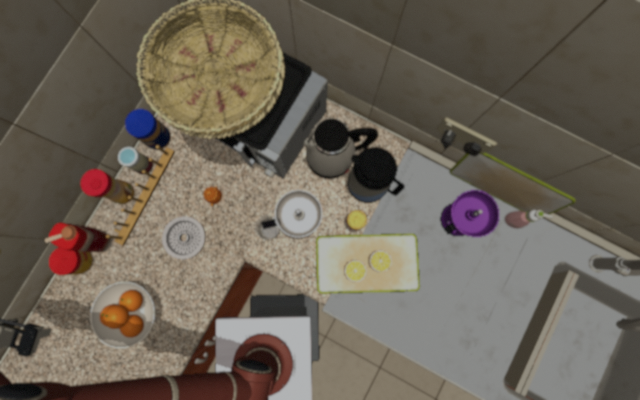

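The candidates are the white press (top view 298,214) and the purple one (473,213). White is the one meant, with the glass at 268,229 and the spout beside it. The cone is the small orange thing at (212,195); the oranges in the bowl at (122,310) are not cones. The strainer is at (184,237) and the jam jar, with its yellow lid, at (357,220). Next I'll enlarge the key and cone and fit the geometry.

```bash
cat > fit.py <<'E'
from h import *
from scipy.optimize import least_squares
def circ(P,r=None):
    f=lambda p: np.hypot(P[:,0]-p[0],P[:,1]-p[1])-(r if r else p[2])
    s=least_squares(f,[*P[:,:2].mean(0),0.05],loss="soft_l1",f_scale=.002); return s.x
E
python3 - <<'E'
from fit import *
N=5
acc={}
for c in("side","top"):
    fr=[env.read_camera(c) for _ in range(N)]
    im=np.mean([f[0] for f in fr],0); ds=np.array([f[1] for f in fr]); d=np.median(ds,0)
    print(c,"depth noise",np.median(ds.std(0)))
    np.save(f"im_{c}.npy",im);np.save(f"d_{c}.npy",d)
    P=cloud(c,d).reshape(-1,3)
    def sel(x,y,r,z0,z1): return P[(np.hypot(P[:,0]-x,P[:,1]-y)<r)&(P[:,2]>z0)&(P[:,2]<z1)]
    q=sel(.475,-.139,.1,.16,.176); q=q[np.hypot(q[:,0]-.475,q[:,1]+.139)>.05]; print("rim",len(q),circ(q),q[:,2].mean(), np.ptp(q,0))
    q=sel(.475,-.139,.03,.165,.23); print("spindle",len(q)); print(np.round(q[np.argsort(q[:,2])][-25:],3).tolist())
    q=sel(.43,.27,.1,.012,.06); print("strainer",len(q),circ(q),np.ptp(q,0),q.mean(0)); 
    for z0,z1 in((.003,.012),(.012,.026),(.03,.05),(.05,.08)):
        q=sel(.56,.155,.05,z0,z1); print("cone",z0,len(q),circ(q) if len(q)>5 else "",np.ptp(q,0)if len(q) else"")
    tiles=[]
    for X in((.475,-.137,.19),(.56,.155,.03)):
        u,v=proj(c,X)[0]; 
        M=np.float32([[13,0,195-13*u],[0,13,145-13*v]]); tiles.append(cv2.warpAffine(im.astype(np.uint8)[...,::-1],M,(390,290),flags=cv2.INTER_CUBIC)); print("crop centre",u,v)
    acc[c]=np.hstack(tiles)
cv2.imwrite("pics/crop1.png",np.vstack([acc["side"],acc["top"]]))
E
```

```text
side depth noise 0.0017449571
rim 258 [ 0.47930217 -0.13733283  0.07173287] 0.16615158708989144 [0.14978544 0.16861573 0.01045964]
spindle 64
[[0.483, -0.145, 0.187], [0.478, -0.142, 0.188], [0.476, -0.133, 0.189], [0.475, -0.13, 0.189], [0.485, -0.145, 0.19], [0.476, -0.14, 0.19], [0.474, -0.137, 0.192], [0.476, -0.133, 0.194], [0.477, -0.143, 0.194], [0.475, -0.137, 0.197], [0.474, -0.14, 0.198], [0.476, -0.133, 0.201], [0.477, -0.143, 0.201], [0.474, -0.137, 0.203], [0.474, -0.14, 0.204], [0.478, -0.143, 0.204], [0.477, -0.14, 0.205], [0.476, -0.134, 0.206], [0.481, -0.142, 0.206], [0.476, -0.137, 0.206], [0.479, -0.133, 0.207], [0.479, -0.136, 0.207], [0.479, -0.14, 0.208], [0.482, -0.136, 0.209], [0.482, -0.139, 0.209]]
strainer 514 [0.42348224 0.26599149 0.06377641] [0.14654026 0.14405284 0.01638615] [0.42606943 0.27060951 0.02128128]
cone 0.003 33 [0.49804458 0.13875183 0.05582749] [0.05798304 0.07869544 0.00878457]
cone 0.012 38 [0.57116515 0.17008254 0.02882793] [0.03652678 0.05313124 0.01312851]
cone 0.03 74 [0.57119528 0.16947585 0.0259707 ] [0.04491557 0.05070544 0.019685
[... 769 characters left out ...]
, 0.206], [0.48, -0.138, 0.208], [0.48, -0.135, 0.208], [0.483, -0.135, 0.209], [0.477, -0.135, 0.209], [0.477, -0.138, 0.209], [0.483, -0.138, 0.21]]
strainer 605 [0.42667273 0.26740477 0.06441658] [0.14121987 0.14740983 0.01909281] [0.42776122 0.27320711 0.02221373]
cone 0.003 48 [0.56824555 0.1622691  0.03288669] [0.09283302 0.07784409 0.00820946]
cone 0.012 16 [0.5719664  0.17137887 0.02913414] [0.03896622 0.03556102 0.01261039]
cone 0.03 70 [0.57189572 0.17058861 0.02624783] [0.05569159 0.05542221 0.01952587]
cone 0.05 150 [0.57115035 0.16987365 0.01637342] [0.04563187 0.04746848 0.02102542]
crop centre 298.057230490057 214.4886507516416
crop centre 216.04503276969996 197.99969416417028
```

View pics/crop1.png

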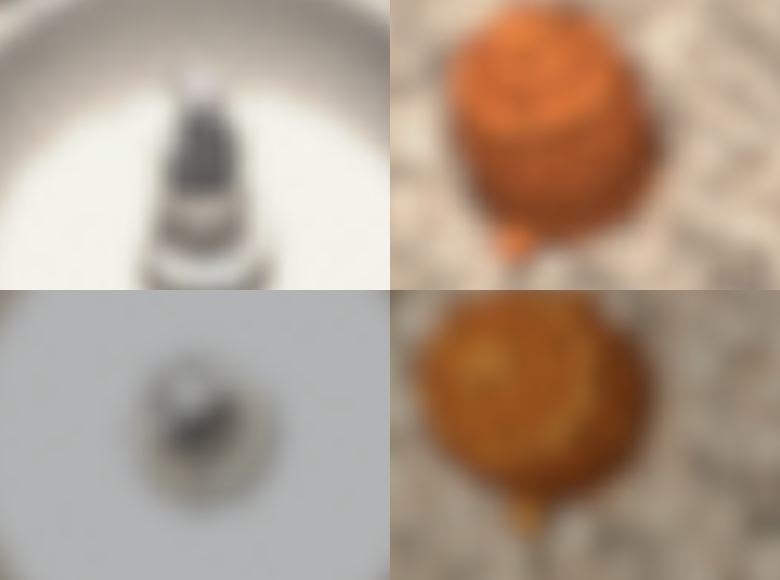

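Side crop: cone with one ear at about (229,205) px, and the spindle with its key. Top crop: the ear at about (211,204), and a dark key bar slanting across the spindle. I'll refine these numerically with more frames.

Run:
```python
from fit import *
KP=[]
A={}
for c in("side","top"):
    ds=np.array([env.read_camera(c)[1] for _ in range(12)]); ds[ds==0]=np.nan
    d=np.nanmedian(ds,0); P3=cloud(c,d); P=P3.reshape(-1,3); A[c]=P
    def ring(x,y,z0,z1,r0,r1):
        for _ in range(4):
            r=np.hypot(P[:,0]-x,P[:,1]-y); q=P[(r>r0)&(r<r1)&(P[:,2]>z0)&(P[:,2]<z1)]; x,y,R=circ(q)
        return x,y,R,len(q),np.median(q[:,2])
    print(c,"bowl rim",np.round(ring(.48,-.137,.160,.176,.066,.082),4)," strainer rim",np.round(ring(.427,.268,.016,.032,.064,.08),4))
    print(" cone side",np.round(ring(.5713,.170,.012,.045,.01,.04),4))
    r=np.hypot(P[:,0]-.481,P[:,1]+.137); q=P[(r<.015)&(P[:,2]>.178)&(P[:,2]<.195)]
    print(" key pts",np.round((q-[.481,-.137,0])*1000).astype(int).tolist())
    for nm,X in(("hinge","spout_hinge"),("tip","spout_tip"),("glass","juice_glass"),("strainer","strainer_centre"),("cone","cone_centre"),("boss","boss_top"),("jar","jam_jar")):
        z={"hinge":.138,"tip":.173,"glass":0,"strainer":.013,"cone":.033,"boss":.171,"jar":0}[nm]
        print(" ",nm,[np.round(at_z(c,x["location"],z)[:2],4).tolist() for x in env.place_of(X,c)])
    e={"side":(229.1,205.2),"top":(211.4,204.2)}[c]; print(" ear",at_z(c,e,.006))
# obstacle map: highest z per 2 cm cell around
P=np.vstack(list(A.values()));P=P[~np.isnan(P[:,0])]
for y in np.arange(.40,-.35,-.03):
    print("%5.2f"%y,*["%3d"%(1000*max(0,np.max(P[(abs(P[:,0]-x)<.015)&(abs(P[:,1]-y)<.015)][:,2],initial=0))) for x in np.arange(.30,.80,.03)])
print(env.get_obs()["clock"])
```

```text
side bowl rim [ 4.793e-01 -1.375e-01  7.160e-02  2.590e+02  1.672e-01]  strainer rim [4.247e-01 2.674e-01 6.850e-02 2.500e+02 2.230e-02]
 cone side [5.705e-01 1.695e-01 2.720e-02 1.040e+02 3.120e-02]
 key pts [[4, -8, 190], [-5, 4, 194], [-3, -6, 193], [2, -8, 187], [-6, 7, 190], [-5, 4, 189], [-7, 0, 192], [-6, -3, 192], [-3, -6, 189], [2, -8, 182], [-8, 7, 187], [-6, 4, 185], [-7, 0, 187], [-6, -3, 186], [-3, -5, 183], [-8, 7, 182], [-6, 4, 179], [-6, 1, 181], [-6, -2, 180], [-4, -5, 178]]
  hinge [[0.4483, -0.0735], [0.4104, -0.6116]]
  tip [[0.4437, -0.0403], [0.4236, -0.5975], [0.3602, -0.3159]]
  glass [[0.4423, -0.0246]]
  strainer [[0.4326, 0.2742]]
  cone [[0.5726, 0.1717], [0.5472, 0.1351]]
  boss [[0.4672, -0.6845], [0.476, -0.1347], [0.4712, 0.1087]]
  jar [[0.4468, -0.3166]]
 ear [0.53996382 0.17654507 0.006     ]
top bowl rim [ 4.812e-01 -1.363e-01  7.140e-02  2.570e+02  1.680e-01]  strainer rim [4.271e-01 2.688e-01 6.860e-02 3.120e+02 2.300e-02]
 cone side [5.715e-01 1.702e-01 2.700e-02 8.100e+01 3.480e-02]
 key pts [[8, -6, 189], [5, -6, 190], [5, -9, 188], [2, -6, 18
[... 1552 characters left out ...]
 1   2 264 283 283 371 372 362
-0.08   1   2   3   4 169 169 168 169 168   2   2 263 282 283 284 370 373
-0.11   3   2   3   2 170 127 148 129 169   0   2   2 263 264 283 284 283
-0.14   3   2   2   3 169 144 209 127 170   0   4   2   2 260 264 265 284
-0.17   2   2   2   2 169 141 127 144 169   2   2  33 209 227 227 262 264
-0.20  11  12  11  11 170 170 169 170 169   2   2 185 243 249 249 244 258
-0.23  10  13  11  11  12   2   2   2   3   2   2 212 246 253 253 246   0
-0.26  11  10  11  11  10   2   3   3   2   2   2 213 247 252 252 248   0
-0.29  48  48  10  11  11 101 102   3   2   7 150 235 244 258 257 241   0
-0.32  48  49  11  10 101 102 102 100 216 254 255 255 229 266 266   0   0
3.5
```

Estimates:
- Strainer: (0.426, 0.268).
- Cone: (0.571, 0.170), ears at about 166°.
- Press axis: (0.480, -0.137), key at about -55°, spout towards 108°.

First I draw back towards the base, then swing to the strainer.

```bash
python3 -m creep '-0.2 -0.9 0 0 0 0;-0.2 -0.95 0 0 0 0;-0.2 -0.95 0 0 0 0;0.7 -0.45 0 0 0 0;0.82 -0.53 0 0 0 0;0.82 -0.53 0 0 0 0;0.82 -0.53 0 0 0 0;0.82 -0.53 0 0 0 0;0.82 -0.53 -0.3 0 0 0;0 0 0 0 0 0' 0.29 10
```

```text
clock: 4.75
tool_pos: [0.4221, 0.2696, 0.2107]
ee_rot: [0.134, 0.991, -0.002, 0.001]
ft_force: [0.1, 0.8, 0.4]
width: 0.643
gripper_force: 0.0
```

```bash
python3 -m creep '0.06 -0.03 -0.9 0 0 0;0 0 -0.9 0 0 0;0 0 -0.8 0 0 0;0 0 -0.38 0 0 0;0 0 -0.25 0 0 0;0 0 0 0 0 0' 0.29 10
python3 - <<'E'
from h import *
im,_=env.read_camera("top"); im2,_=env.read_camera("side")
a=cv2.resize(im[180:300,120:260,::-1],None,fx=2.8,fy=2.8,interpolation=2);b=cv2.resize(im2[165:285,130:270,::-1],None,fx=2.8,fy=2.8,interpolation=2)
cv2.imwrite("pics/g1.png",np.hstack([a,b]))
E
```

```text
clock: 5.5
tool_pos: [0.4213, 0.2731, 0.0175]
ee_rot: [0.129, 0.992, -0.0, -0.001]
ft_force: [0.2, -0.7, 0.2]
width: 0.648
gripper_force: 0.0
```

View pics/g1.png

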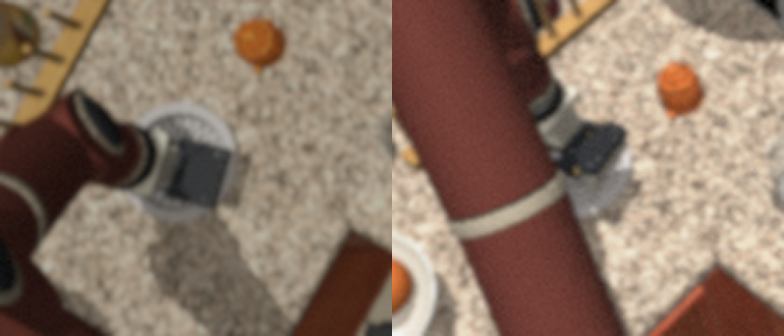

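The gripper is over the strainer (top crop, centre about 195,165), with the fingers inside the dish. I'll correct about 5 mm, then close.

```bash
python3 -m creep '0.08 -0.085 0 0 0 0;0 0 0 0 0 0;0 0 0 0 0 0'; python3 -m creep '0 0 0 0 0 0;0 0 0 0 0 0;0 0 0 0 0 0;0 0 0 0 0 0;0 0 0 0 0 0;0 0 0 0 0 0' -1 15
```

```text
clock: 5.98
tool_pos: [0.427, 0.2674, 0.0183]
ee_rot: [0.129, 0.992, 0.0, 0.0]
ft_force: [-0.1, -0.3, 0.2]
width: 0.646
gripper_force: 0.0
clock: 6.72
tool_pos: [0.4267, 0.2675, 0.0178]
ee_rot: [0.129, 0.992, 0.0, -0.0]
ft_force: [-0.0, 1.1, -1.2]
width: 0.376
gripper_force: 15.0
```

```bash
python3 -m creep '0 0 0.4 0 0 0;0 0 0.8 0 0 0;0 0 1 0 0 0;0 0 1 0 0 0;0 0 0.85 0 0 0;0.1 -0.8 0 0 0 0;0.13 -0.95 0 0 0 0;0.13 -0.95 0 0 0 0;0.13 -0.95 0 0 0 0;0.13 -0.95 0 0 0 0' - 20;python3 -m creep '0.13 -0.95 0 0 0 0;0.13 -0.95 0 0 0 0;0 -0.24 0 0 0 0;0 0 0 0 0 0;0 0 0 0 0 0'
```

```text
clock: 7.98
tool_pos: [0.4633, -0.0105, 0.2607]
ee_rot: [0.129, 0.992, -0.0, -0.0]
ft_force: [0.1, 0.4, -1.3]
width: 0.372
gripper_force: 20.0
clock: 8.6
tool_pos: [0.4794, -0.1346, 0.2605]
ee_rot: [0.127, 0.992, 0.001, -0.001]
ft_force: [0.1, -0.0, -0.2]
width: 0.37
gripper_force: 20.0
```

Run:
```python
from fit import *
for c in("side","top"):
    fr=[env.read_camera(c) for _ in range(4)]; d=np.median([f[1] for f in fr],0); P=cloud(c,d).reshape(-1,3)
    m=np.abs(P[:,2]-.265)<.008; r=np.hypot(P[:,0]-.48,P[:,1]+.136); q=P[m&(r>.062)&(r<.085)]
    a=np.degrees(np.arctan2(q[:,1]+.136,q[:,0]-.48)); print(c,len(q),np.median(q[:,2]),circ(q),circ(q,.0686),np.histogram(a,12,(-180,180))[0])
print(env.get_obs()["tool_pos"],env.get_obs()["clock"])
im=fr[0][0];
```

```text
side 288 0.2656401926104528 [ 0.47821813 -0.13631091  0.06783043] [ 0.4791438  -0.13653511  0.05      ] [47 47 37  3  0  0  0  0 27 38 43 46]
top 168 0.26613913787407906 [ 0.48014298 -0.13502786  0.06896654] [ 0.47990825 -0.13547926  0.05      ] [58 45  0 13 24  0  0  0  0  0  0 28]
[ 0.47957849 -0.13650878  0.26088506] 9.0
```

```bash
python3 -m creep '0.017 -0.017 0 0 0 0;0 0 -0.4 0 0 0;0 0 -0.4 0 0 0;0 0 -0.3 0 0 0;0 0 0 0 0 0'; python3 -m creep '0 0 -0.15 0 0 0;0 0 -0.15 0 0 0;0 0 -0.1 0 0 0;0 0 0 0 0 0'
```

```text
clock: 9.62
tool_pos: [0.4797, -0.1378, 0.1938]
ee_rot: [0.129, 0.992, 0.0, -0.002]
ft_force: [0.4, 0.0, -1.0]
width: 0.371
gripper_force: 20.0
clock: 10.12
tool_pos: [0.4814, -0.1369, 0.1703]
ee_rot: [0.128, 0.992, 0.001, 0.0]
ft_force: [2.7, 3.7, -3.9]
width: 0.371
gripper_force: 20.0
```

```bash
python3 -m creep '0.01 0.015 -0.05 0 0 0;0 0 -0.05 0 0 0;0 0 0 0 0 0;0 0 0 0 0 0'
```

```text
clock: 10.62
tool_pos: [0.4815, -0.1369, 0.1658]
ee_rot: [0.129, 0.992, 0.0, 0.001]
ft_force: [0.4, 3.4, 6.2]
width: 0.374
gripper_force: 20.0
```

The strainer is seated at the expected height, with light contact. Release and rise.

```bash
python3 -m creep '0 0 0 0 0 0;0 0 0 0 0 0;0 0 0 0 0 0;0 0 0 0 0 0' 0.2;python3 -m creep '0 0 0.2 0 0 0;0 0 0.5 0 0 0;0 0 0.9 0 0 0;0.2 0.8 0 0 0 0;0.25 0.95 0 0 0 0;0.28 0.95 0 0 0 0;0.28 0.95 0 0 0 0;0.28 0.95 0 0 0 0;0.2 0.5 0 0 0 0;0 0 0 0 0 0' 0.55
```

```text
clock: 11.12
tool_pos: [0.4809, -0.1374, 0.1647]
ee_rot: [0.129, 0.992, -0.0, -0.0]
ft_force: [-0.4, 0.1, -0.2]
width: 0.599
gripper_force: 0.0
clock: 12.38
tool_pos: [0.5705, 0.1726, 0.2609]
ee_rot: [0.126, 0.992, 0.001, -0.0]
ft_force: [0.3, -1.2, 0.5]
width: 0.777
gripper_force: 0.0
```

Run:
```python
from fit import *
o=env.get_obs();print(o["tool_pos"],o["clock"])
tl=[]
for c in("side","top"):
    fr=[env.read_camera(c) for _ in range(4)]; d=np.median([f[1] for f in fr],0); P=cloud(c,d).reshape(-1,3)
    r=np.hypot(P[:,0]-.48,P[:,1]+.136); q=P[(np.abs(P[:,2]-.171)<.007)&(r>.062)&(r<.082)]
    print(c,len(q),circ(q),np.median(q[:,2]),"tilt",np.linalg.lstsq(np.c_[q[:,:2]-[.48,-.136],np.ones(len(q))],q[:,2],rcond=None)[0])
    u,v=proj(c,(.48,-.137,.18))[0].astype(int); im=np.mean([f[0] for f in fr],0).astype(np.uint8)
    tl.append(cv2.resize(im[v-30:v+30,u-40:u+40,::-1],(400,300),interpolation=2))
cv2.imwrite("pics/s1.png",np.hstack(tl))
```

```text
[0.57046884 0.17263155 0.26094919] 12.375
side 404 [ 0.47895088 -0.13718133  0.06847836] 0.17051231910427272 tilt [ 0.00515237 -0.00165252  0.17038022]
top 535 [ 0.48059887 -0.13633286  0.06833459] 0.1708230726697162 tilt [-0.00243677 -0.00128528  0.17082136]
```

View pics/s1.png

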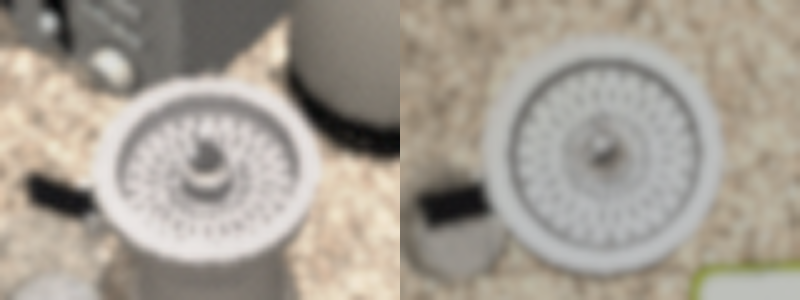

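Both views show the strainer lying flat on the bowl, spindle through the sleeve. Now down on to the cone.

```bash
python3 -m creep '0.01 -0.045 -0.9 0 0 0.2;0 0 -0.9 0 0 0;0 0 -0.9 0 0 0;0 0 -0.6 0 0 0;0 0 -0.4 0 0 0;0 0 -0.15 0 0 0;0 0 0 0 0 0;0 0 0 0 0 0'
```

```text
clock: 13.78
tool_pos: [0.5721, 0.1663, 0.0311]
ee_rot: [0.121, 0.993, 0.0, 0.001]
ft_force: [0.6, 0.7, -0.4]
width: 0.778
gripper_force: 0.0
```

```bash
python3 -m creep '-0.015 0.06 -0.15 0 0 0;0 0 -0.12 0 0 0;0 0 0 0 0 0';python3 -m creep '0 0 0 0 0 0;0 0 0 0 0 0;0 0 0 0 0 0;0 0 0 0 0 0;0 0 0 0 0 0;0 0 0 0 0 0' -1 15
```

```text
clock: 14.15
tool_pos: [0.5696, 0.1698, 0.0129]
ee_rot: [0.121, 0.993, -0.0, -0.001]
ft_force: [0.6, -0.5, 0.1]
width: 0.775
gripper_force: 0.0
clock: 14.9
tool_pos: [0.5704, 0.1698, 0.0138]
ee_rot: [0.121, 0.993, 0.0, 0.0]
ft_force: [0.2, 0.6, 0.1]
width: 0.633
gripper_force: 15.0
```

```bash
python3 -m creep '0 0 0.4 0 0 0;0 0 0.8 0 0 0;0 0 1 0 0 0;0 0 1 0 0 0;0 0 0.9 0 0 -0.4;-0.2 -0.7 0 0 0 -0.8;-0.26 -0.9 0 0 0 -0.8;-0.27 -0.9 0 0 0 -0.9;-0.27 -0.9 0 0 0 -0.9;-0.27 -0.9 0 0 0 -0.9';python3 -m creep '-0.2 -0.7 0 0 0 -0.9;-0.05 -0.1 0 0 0 -0.9;0 0 0 0 0 -0.9;0 0 0 0 0 -0.9;0 0 0 0 0 -0.7;0 0 0 0 0 0;0 0 0 0 0 0' - 20
```

```text
clock: 16.15
tool_pos: [0.4928, -0.0898, 0.2595]
ee_rot: [0.306, 0.952, -0.0, -0.0]
ft_force: [0.8, -0.7, -0.9]
width: 0.631
gripper_force: 15.0
clock: 17.02
tool_pos: [0.4788, -0.1361, 0.2595]
ee_rot: [0.463, 0.887, -0.0, -0.0]
ft_force: [-0.3, 0.1, -0.4]
width: 0.627
gripper_force: 20.0
```

Run:
```python
from fit import *
o=env.get_obs();print(o["tool_pos"],o["ee_rot"],o["width"],o["clock"])
q=o["ee_rot"];print("y angle",np.degrees(2*np.arctan2(q[1],q[0]))-90)
tl=[]
for c in("side","top"):
    im,d=env.read_camera(c); 
    u,v=proj(c,(.48,-.137,.24))[0].astype(int)
    print(c,u,v); tl.append(cv2.resize(im[v-30:v+30,u-40:u+40,::-1],(400,300),interpolation=2))
cv2.imwrite("pics/c1.png",np.hstack(tl))
```

```text
[ 0.47878657 -0.13608039  0.25953994] [ 4.62602716e-01  8.86565653e-01 -4.45187792e-05 -2.60147320e-04] 0.6267887634368438 17.025
y angle 34.8896299904319
side 305 189
top 297 210
```

View pics/c1.png

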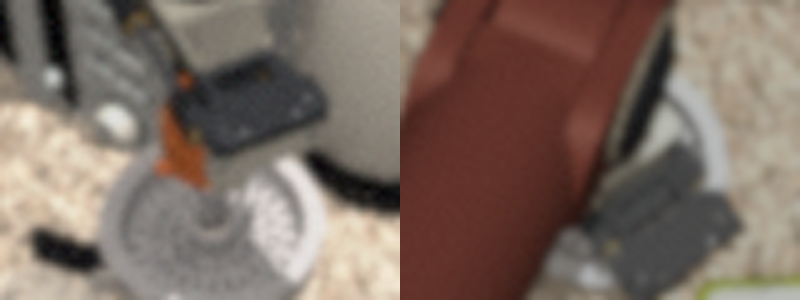

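The side crop shows the cone in the grip above the spindle, with its ear at about (297.4,192.6) px. Check the ear angle.

Run:
```python
from h import *
for z in(.247,.252):
    e=at_z("side",(297.4,192.6),z)-[.4788-.001,-.1361-.0005,0]; print(e,np.degrees(np.arctan2(e[1],e[0])),np.hypot(*e[:2]))
```

```text
[-0.01865054  0.02240202  0.247     ] 129.77867830961318 0.029149502756210713
[-0.02232992  0.02147776  0.252     ] 136.11439467850826 0.030982564462046423
```

```bash
python3 -m creep '0.035 -0.017 -0.2 0 0 0;0 0 -0.4 0 0 0;0 0 -0.35 0 0 0;0 0 0 0 0 0;0 0 0 0 0 0';python3 -m creep '0 0 -0.08 0 0 0;0 0 -0.08 0 0 0;0 0 -0.08 0 0 0;0 0 0 0 0 0'
```

```text
clock: 17.75
tool_pos: [0.4815, -0.1374, 0.2029]
ee_rot: [0.463, 0.886, -0.0, 0.0]
ft_force: [0.8, -0.1, -1.7]
width: 0.631
gripper_force: 20.0
clock: 18.25
tool_pos: [0.4809, -0.1366, 0.1877]
ee_rot: [0.463, 0.886, 0.0, -0.001]
ft_force: [0.5, 2.4, -1.9]
width: 0.629
gripper_force: 20.0
```

```bash
python3 -m creep '0 0.01 -0.06 0 0 0;0 0 -0.06 0 0 0;0 0 -0.05 0 0 0;0 0 0 0 0 0'
```

```text
clock: 18.75
tool_pos: [0.4811, -0.1361, 0.1776]
ee_rot: [0.463, 0.886, 0.0, -0.0]
ft_force: [1.1, 2.4, -2.7]
width: 0.627
gripper_force: 20.0
```

```bash
python3 -m creep '0 0 -0.05 0 0 0;0 0 -0.05 0 0 0;0 0 0 0 0 0';python3 -m creep '0 0 -0.04 0 0 0;0 0 0 0 0 0;0 0 0 0 0 0'
```

```text
clock: 19.12
tool_pos: [0.4812, -0.1362, 0.1717]
ee_rot: [0.463, 0.886, 0.0, -0.0]
ft_force: [1.2, 3.2, -1.5]
width: 0.631
gripper_force: 20.0
clock: 19.5
tool_pos: [0.4813, -0.1363, 0.1697]
ee_rot: [0.463, 0.886, 0.0, -0.0]
ft_force: [0.4, 4.1, 1.6]
width: 0.629
gripper_force: 20.0
```

```bash
python3 -m creep '0 0 -0.03 0 0 0;0 0 0 0 0 0;0 0 0 0 0 0';python3 -m creep '0 0 -0.03 0 0 0;0 0 0 0 0 0;0 0 0 0 0 0'
```

```text
clock: 19.88
tool_pos: [0.4816, -0.1365, 0.1693]
ee_rot: [0.463, 0.886, 0.001, 0.001]
ft_force: [-2.6, 5.1, 10.7]
width: 0.633
gripper_force: 20.0
clock: 20.25
tool_pos: [0.482, -0.1366, 0.169]
ee_rot: [0.463, 0.886, 0.001, 0.001]
ft_force: [-3.8, 5.8, 19.5]
width: 0.626
gripper_force: 20.0
```

The cone bottomed at TCP 0.1693, exactly the home height, and the load rose. Relax, release and lift.

```bash
python3 -m creep '0 0 0.05 0 0 0;0 0 0 0 0 0'; python3 -m creep '0 0 0 0 0 0;0 0 0 0 0 0;0 0 0 0 0 0' 0.42;python3 -m creep '0 0 0.2 0 0 0;0 0 0.5 0 0 0;0 0 0.9 0 0 0;0 0 0.6 0 0 0;-0.5 0.8 0 0 0 -0.9;-0.5 0.8 0 0 0 -0.9;-0.5 0.8 0 0 0 -0.9;-0.5 0.8 0 0 0 -0.9;0 0 0 0 0 0'
```

```text
clock: 20.5
tool_pos: [0.4815, -0.1365, 0.1694]
ee_rot: [0.463, 0.886, 0.0, 0.0]
ft_force: [0.1, 5.1, 5.7]
width: 0.63
gripper_force: 20.0
clock: 20.88
tool_pos: [0.4808, -0.1377, 0.1687]
ee_rot: [0.464, 0.886, -0.001, -0.0]
ft_force: [-0.3, -0.6, 0.7]
width: 0.711
gripper_force: 0.0
clock: 22.0
tool_pos: [0.3593, 0.0584, 0.3017]
ee_rot: [0.582, 0.813, 0.001, -0.0]
ft_force: [-0.3, -1.2, 0.8]
width: 0.713
gripper_force: 0.0
```

Run:
```python
from fit import *
o=env.get_obs();print(o["tool_pos"],o["ee_rot"],o["clock"])
q=o["ee_rot"];print("y angle",np.degrees(2*np.arctan2(q[1],q[0]))-90)
tl=[]
for c in("side","top"):
    fr=[env.read_camera(c) for _ in range(5)]; d=np.median([f[1] for f in fr],0); P=cloud(c,d).reshape(-1,3)
    r=np.hypot(P[:,0]-.4805,P[:,1]+.137); q=P[(r<.03)&(P[:,2]>.16)&(P[:,2]<.25)]; print(c,"cone",len(q),np.round(np.sort(q[:,2])[-8:],4))
    q=q[q[:,2]>.175]; print(circ(q))
    im=fr[0][0]; col=im.astype(int).max(2).reshape(-1)
    a=(P-[.4805,-.137,0])[:,:2]; s=P[(r>.08)&(r<.125)&(P[:,2]>.12)&(P[:,2]<.2)&(a[:,1]>.06)]; 
    if len(s): m=s-[.4805,-.137,0]; print("spout",len(s),"dir",np.degrees(np.arctan2(m[:,1].mean(),m[:,0].mean())),np.round(s[np.argmax(s[:,2])],3),np.hypot(m[:,0],m[:,1]).max())
    print([ (np.round(x["location"]),round(x["confidence"],2),np.round(at_z(c,x["location"],.176),4)) for x in env.place_of("spout_tip",c)][:2])
    u,v=proj(c,(.465,-.09,.18))[0].astype(int); tl.append(cv2.resize(im[v-30:v+30,u-40:u+40,::-1],(400,300),interpolation=2)); print(u,v)
cv2.imwrite("pics/c2.png",np.hstack(tl))
```

```text
[0.35925256 0.05844078 0.30165268] [ 5.81862007e-01  8.13287080e-01  7.05889351e-04 -4.81662863e-04] 22.0
y angle 18.83674374663447
side cone 307 [0.2247 0.2248 0.2248 0.225  0.225  0.2253 0.2261 0.2263]
[ 0.47265716 -0.1394196   0.01841538]
spout 98 dir 109.38190996953732 [ 0.449 -0.03   0.178] 0.11773602920447478
[(array([451., 234.]), 0.51, array([ 0.4228, -0.5962,  0.176 ])), (array([274., 203.]), 0.5, array([ 0.4583, -0.0351,  0.176 ]))]
291 202
top cone 296 [0.2253 0.2253 0.2256 0.2256 0.2257 0.2257 0.226  0.2261]
[ 0.47854099 -0.13810131  0.01982132]
spout 113 dir 107.46187166329626 [ 0.438 -0.032  0.179] 0.11842643385496805
[(array([264., 224.]), 0.67, array([ 0.4507, -0.0329,  0.176 ])), (array([451., 231.]), 0.46, array([ 0.4153, -0.6001,  0.176 ]))]
282 218
```

View pics/c2.png

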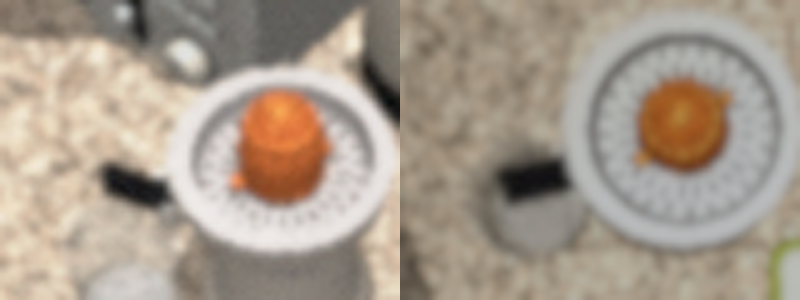

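Both views show the cone home on the strainer, its top at about 0.225 m (0.2235 expected; 0.2335 if it stood on the key). Now the spout: the black trough at about (274,205) in side pixels.

```bash
python3 -m creep '0.73 -0.8 0 0 0 0;0.74 -0.81 0 0 0 0;0 0 -0.5 0 0 0;0 0 -0.6 0 0 0;0 0 -0.5 0 0 0;0 0 0 0 0 0;0 0 0 0 0 0;0 0 0 0 0 0' -1 20
```

```text
clock: 23.6
tool_pos: [0.4464, -0.037, 0.2063]
ee_rot: [0.585, 0.811, 0.001, 0.001]
ft_force: [-0.5, 0.4, 0.2]
width: 0.004
gripper_force: 0.0
```

```bash
python3 -m creep '0 0 -0.15 0 0 0;0 0 -0.15 0 0 0;0 0 -0.12 0 0 0;0 0 -0.12 0 0 0;0 0 0 0 0 0'; python3 -m creep '-0.01 0.03 -0.12 0 0 0;-0.01 0.03 -0.12 0 0 0;-0.01 0.03 -0.1 0 0 0;0 0 -0.05 0 0 0;0 0 0 0 0 0'
```

```text
clock: 24.22
tool_pos: [0.445, -0.0371, 0.1719]
ee_rot: [0.585, 0.811, -0.001, -0.0]
ft_force: [-0.1, -0.0, -0.5]
width: 0.005
gripper_force: 0.0
clock: 24.85
tool_pos: [0.4437, -0.0314, 0.1492]
ee_rot: [0.585, 0.811, 0.0, -0.0]
ft_force: [-1.2, -0.6, 1.0]
width: 0.005
gripper_force: 0.7
```

```bash
python3 -m creep '0 0 -0.04 0 0 0;0 0 -0.03 0 0 0;0 0 0 0 0 0'; python3 -m creep '0 0 -0.03 0 0 0;0 0 0 0 0 0'; python3 -m creep '0 0 -0.03 0 0 0;0 0 0 0 0 0'
```

```text
clock: 25.22
tool_pos: [0.4458, -0.0309, 0.1462]
ee_rot: [0.585, 0.811, 0.002, 0.002]
ft_force: [1.7, 1.2, 8.9]
width: 0.002
gripper_force: 3.8
clock: 25.48
tool_pos: [0.4461, -0.0308, 0.1455]
ee_rot: [0.585, 0.811, 0.002, 0.002]
ft_force: [-0.5, 1.6, 17.0]
width: 0.006
gripper_force: 8.2
clock: 25.72
tool_pos: [0.4463, -0.0308, 0.1448]
ee_rot: [0.585, 0.811, 0.003, 0.002]
ft_force: [-2.8, 2.6, 27.2]
width: 0.003
gripper_force: 12.4
```

The spout is firmly at its stop, with the fingertip near 0.134 m. Retract and check everything.

```bash
python3 -m creep '0 0 0.2 0 0 0;0 0 0.7 0 0 0;0 0 0.9 0 0 0;0 0 0.6 0 0 0;-0.5 0.8 0 0 0 0;-0.5 0.8 0 0 0 0;-0.5 0.8 0 0 0 0;-0.4 0.8 0 0 0 0;0 0 0 0 0 0;0 0 0 0 0 0'
python3 - <<'E'
from fit import *
tl=[]
for c in("side","top"):
    fr=[env.read_camera(c) for _ in range(5)]; d=np.median([f[1] for f in fr],0); P=cloud(c,d).reshape(-1,3)
    a=P-[.4805,-.137,0]; t=np.radians(108.5); out=a[:,0]*np.cos(t)+a[:,1]*np.sin(t)-.078; lat=np.abs(-a[:,0]*np.sin(t)+a[:,1]*np.cos(t))
    for o in(10,20,30,36,42,48): 
        s=P[(abs(out-o/1000)<.004)&(lat<.009)&(P[:,2]>.1)]; print(c,o,len(s),np.round(np.median(s[:,2]),4) if len(s) else "")
    for l in("juice_glass","jam_jar"): print(l,[np.round(at_z(c,x["location"],0)[:2],4).tolist() for x in env.place_of(l,c)])
    r=np.hypot(a[:,0],a[:,1]); q=P[(r<.015)&(P[:,2]>.16)&(P[:,2]<.25)]; print("cone top",np.sort(q[:,2])[-8:].mean())
    u,v=proj(c,(.465,-.12,.14))[0].astype(int); tl.append(cv2.resize(fr[0][0][v-45:v+45,u-60:u+60,::-1],(400,300),interpolation=2))
cv2.imwrite("pics/f.png",np.hstack(tl))
E
```

```text
clock: 26.98
tool_pos: [0.3294, 0.1596, 0.2851]
ee_rot: [0.586, 0.811, -0.001, -0.0]
ft_force: [0.5, 0.2, 0.2]
width: 0.005
gripper_force: 0.0
side 10 8 0.1346
side 20 9 0.1323
side 30 9 0.13
side 36 9 0.1281
side 42 11 0.1347
side 48 10 0.1332
juice_glass [[0.4413, -0.0377]]
jam_jar [[0.4498, -0.3405]]
cone top 0.22591178142426158
top 10 14 0.1345
top 20 12 0.1328
top 30 12 0.1304
top 36 13 0.1297
top 42 15 0.1344
top 48 14 0.1335
juice_glass [[0.459, -0.0217]]
jam_jar []
cone top 0.22591745494224702
```

View pics/f.png

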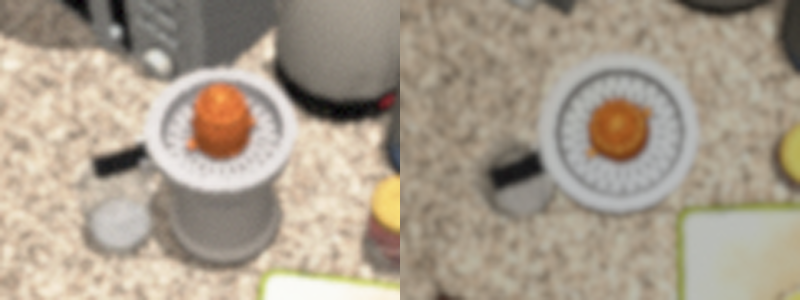

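The final pictures show the cone and strainer seated, the spout down over the glass, and the glass and jar unmoved. Hand in.

```bash
python3 -c "
from rig import env
print(env.hand_in())"
```

```text
the job is handed in; nothing more can be done
None
```

The job is handed in at about 27 s on the clock: the strainer lies flat on the bowl, the cone is fully home on the drive key, and the spout is pressed down to its stop over the glass; the arm never touched the glass or jar, and the last pictures show both still in place.

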